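Shut the gas valve under the sliding cover

ROBOT

A 6-joint arm with a two-finger parallel gripper is mounted at the origin on the work surface. World frame = base frame: x ahead of the robot, y to its left, z up, the work surface at z = 0. Lengths are in mm, angles in rad, forces in N, time in s.
With the tool pointing down it reaches from about 400 to 925 mm from the base axis. Payload 12.5 kg.
Tool frame: the origin (TCP) lies midway between the tips of the shut fingers; the grasp point (between the pads) lies 19 mm behind it; z points along the fingers, y is the line along which they close (so a half turn about z gives the same grasp; the last joint's range is limited). The gripper opens to 95 mm and grips with 3 to 60 N. Pads are 20 mm wide; open, the fingers measure 119 mm over their backs; the gripper's body (75 mm by 180 mm) begins 59 mm behind the grasp point.
Start: joints at [-1.252, 0.491, 1.559, -0, 1.092, -0.106], TCP at [257.612, -569.462, 185.061] pointing down, gripper open.
Joint ranges: [-3.1, 3.1], [-0.84, 2.19], [0.05, 2.79], [-1.13, 4.28], [0.06, 2.93], [-2.69, 2.69]. Speed limits (rad/s): [2.22, 2.22, 2.79, 3.14, 3.14, 3.14].

INTERFACE

Orientations are given as [roll, pitch, yaw] about the fixed x, y, z axes, in that order (R = Rz(yaw) Ry(pitch) Rx(roll)).
In Python, from cell import state, viewer, env, models gives the robot as it stands. The module is installed in compiled form; this text tells all that it offers.
- The arm moves only by the tool arm_command, never from a script. Its argument "rows" is a list of rows, each a list of 2 entries, a list of its own where there are three numbers: the shift along the tool's x, y, z normalised to -1 to 1, where 1 is 0.25 m, then the turn about the tool's z normalised to -1 to 1, where 1 is pi rad. A call has exactly 5 rows; each row shifts and turns the commanded pose from where the row before left it, along the tool's axes as they then stand; what a row does not reach is not made up. A row lasts 1/10 s, in which the tool goes at most 50 mm and 8.59 degrees, less where a joint would pass 70% of its speed; a pose out of reach is approached as far as the arm can. A call with a number of a shift or a turn outside -1 to 1 is refused whole. A call with a gripper value outside its range is refused whole. "claw" is the opening, from 0 (shut) to 1 (fully open), set as the call begins (left out, the last holds). The fingers move at their own pace and stop on an object; the grip force is fixed at half the most. Time passes only in rows, so rows that do not move let the fingers close, or fill a call up. It gives the time, the measured TCP pose, the force, the opening and the grip force at its end, in the units of the state.
- state(): the state, without advancing time (a new reading comes with each control period).
- viewer.read_camera(name): name is "side" or "top" or "wrist"; returns (picture, depth): 400x640x3 uint8, red, green, blue; 400x640 float32, mm along the optical axis (not along the pixel's ray), 0 where there is no reading.
- viewer.get_calibration(name): a dict with "camera_matrix" (3x3 intrinsics, pixels), "world_to_cam" (4x4, takes a point from world to camera coordinates). Camera axes: x right, y up, looking along -z (the intrinsics and any distortion apply to the point x, -y, -z); pixel columns grow to the right and rows downward; lengths in mm; the calibration is good to about 2 mm. A picture is of the moment at which its call begins: read the wrist's pose just before it. get_calibration takes no time and is no camera call; for the wrist camera it gives the pose at the moment of the call.
- env.job_done(): hands the job in; it is judged then, once.
Trained networks look in the newest picture that a camera, given by its name, has taken for a name from the list of things; names that differ only in an ending like _2 or _b are one class to them, and where a whole thing is asked for, a point or a joint stands for the part that bears it (a point fixed in the world has none). Each returns a list of dicts, best first, with "confidence" (0 to 1); they miss things now and then, are a little off and sometimes report something else, mostly with a low value. They report only what shows in the picture. A call takes as long as a camera call.
- models.search_frame(camera, label): "position" ([x, y, z] in mm, in world coordinates, good to about 4 mm: the middle of the surface that is visible of it).
- models.mark_of(camera, label): "position" ([x, y, z] in mm, in world coordinates, good to about 4 mm: a listed point, or the origin of a listed thing).
The state is a dict: "t": time; "joints": joint angles; "qvel": joint speeds; "tau": joint torques, N m; "eef_pos": TCP position; "tcp_rot": TCP orientation; "ft_force": force on the tool from outside, world axes, zero at the start; "moment": the same for the moment, N m; "opening": opening from 0.0 (shut) to 1.0 (fully open); "grip_force": force on a finger pad.
Only numpy, scipy, OpenCV 4.12 (cv2) and the standard library are available. Lean on these libraries where they do the work, as an engineer would, in place of code of your own. Each camera call takes 0.05 s, during which the arm holds its last target. There are 200 camera calls.

TASK

The gas to this lab bench has to be turned off. With the fingertips, push the metal cover of the white service box along its track, without lifting it, until it is all the way at the other end and the opening is uncovered; then push the valve handle that ends in a round disc clockwise until it is fully shut, crosswise to its pipe. Leave the plain handle as it is and do not disturb the bottle, the beaker or the jar.

Things in the scene. Friction and masses are not known exactly. Their poses are not given: they have to be found in the camera images.
- gas_box: White service box fixed on the bench, 180 (its x) by 480 (its y) by 83 mm high, turned up to 0.25 rad. Origin: centre of its underside, z up. Side walls are runners for the cover, 75 mm high, with guide lips to 83 mm outside; end walls 83 mm high, inner faces at y = -232 and +232 mm, stop the cover. The half at y > -12 mm is a closed deck 73 mm high.
- opening (a point): Centre of the box's opening at runner height (75 mm above the bench, box y = -122 mm), axes as the box. The opening is 140 mm along box x and 220 mm along box y; its floor is 10 mm above the bench. Inside stand two valves, about 87 mm apart along box y, pivots about 30 mm to the +x side of the middle; which one is marked varies.
- cover_rib (a point): Middle of the rib of the loose dark steel cover: plate 163 (box x) by 222 (box y) by 6 mm, 0.5 kg, top face 81 mm above the bench, drags with 3 to 6 N, 2.5 mm side play. Rib at its centre: 90 mm along box x, 10 mm thick along box y, top 107 mm above the bench; this point is at 94 mm. Starts at box y about -114 mm, hiding the opening; slides to box +y, end stop at +121 mm.
- disc_pivot (a point): Pivot of the marked handle (the one ending in a round disc, to be shut), at the handle's mid-height, 51 mm above the bench. Below it a brass pipe runs along box x (top of pipe 29 mm, of valve body 33 mm, of the stem 37 mm above the bench).
- disc_end (a point): Centre of the round disc at the end of the marked handle, 45 mm from its pivot, mid-height 51 mm above the bench. The handle is a black bar 12 mm wide and 14 mm tall (44 to 58 mm above the bench); the disc is 26 mm across and as tall as the bar; the tip is 58 mm from the pivot.
- disc_handle (a joint): Angle of the marked handle, rad. 0: open, in line with its pipe, pointing from the pivot to box -x. Grows clockwise seen from above to the stop at 1.57: shut, pointing to box +y. Starts between 0 and 0.25. Stiff (about 2 N at the disc) and stays where it is left.
- plain_end (a point): Point near the end of the other handle, which must stay as it is: 45 mm from its pivot, mid-height 51 mm above the bench. Plain black bar 12 mm wide, 14 mm tall and 58 mm long, with a square end and no disc; it points roughly to box -x as well.
- reagent_bottle_mid (a point): Loose small brown glass bottle with a blue cap, 52 mm across, 105 mm tall, beside the box; point on its axis 52 mm above the bench.
- beaker_mid (a point): Loose white beaker, 60 mm across, 80 mm tall, beside the box; point on its axis 40 mm above the bench.
- jar_mid (a point): Loose white jar with a blue lid, 56 mm across, 70 mm tall, beyond the box's -y end; point on its axis 35 mm above the bench.

How it is judged:
By the outcome, as a careful person would: the job done as asked, in the order asked, and still so for the second after the job is handed in, with the robot touching nothing.
It also fails if it takes over 51 s, if anything falls off the work surface, if the arm or the gripper's body presses on something with over 40 N, if the wrist force passes 120 N, or if a joint passes its speed limit or range.

## Working session

There is one attempt and no reset: what is moved stays moved. The work goes in short steps, Python scripts to look and compute and a tool call to move; the robot and the scene stay as the last step left them, time stands still between calls to the robot, and variables do not carry over. Pictures are saved under pics/ and viewed, at most 10 in all, crops included, and the job is handed in when it is done.

Besides the shell and the picture viewer there is one more tool, called as name(argument=value, ...) on one line, values as JSON. arm_command: Moves the arm, as the interface text tells. Scaled input: -1 to 1 covers 0.25 m each way for a shift and pi rad each way for a turn. Its arguments: {"type":"object","properties":{"rows":{"type":"array","items":{"type":"array"}},"claw":{"type":"number"}},"required":["rows"]}

```bash
mkdir -p pics
python3 - <<'E'
from cell import state,viewer,env,models
import cv2,numpy as np
s=state();print({k:np.round(s[k],3) for k in('t','joints','eef_pos','tcp_rot','opening','ft_force')})
for c in('top','side'):
    p,d=viewer.read_camera(c);cv2.imwrite(f'pics/{c}0.png',p[:,:,::-1])
    for l in('gas_box','cover_rib','opening','reagent_bottle_mid','beaker_mid','jar_mid'):
        print(c,l,[(np.round(r['position'],0).tolist(),round(r['confidence'],2)) for r in models.mark_of(c,l)[:2]])
print(state()['t'])
E
```

```text
{'t': np.float64(0.0), 'joints': array([-1.252,  0.492,  1.559, -0.   ,  1.092, -0.106]), 'eef_pos': array([ 257.526, -569.161,  184.417]), 'tcp_rot': array([-3.14 , -0.   ,  0.425]), 'opening': np.float64(1.001), 'ft_force': array([-0.325,  0.227,  0.388])}
top gas_box [([520.0, -51.0, -1.0], 0.95)]
top cover_rib [([507.0, -170.0, 94.0], 0.84)]
top opening []
top reagent_bottle_mid [([683.0, -20.0, 55.0], 0.58)]
top beaker_mid [([701.0, 93.0, 39.0], 0.66)]
top jar_mid [([429.0, -378.0, 34.0], 0.96)]
side gas_box []
side cover_rib [([508.0, -166.0, 92.0], 0.8)]
side opening []
side reagent_bottle_mid [([685.0, -18.0, 56.0], 0.89)]
side beaker_mid [([703.0, 89.0, 42.0], 0.71)]
side jar_mid []
0.7
```

View pics/top0.png

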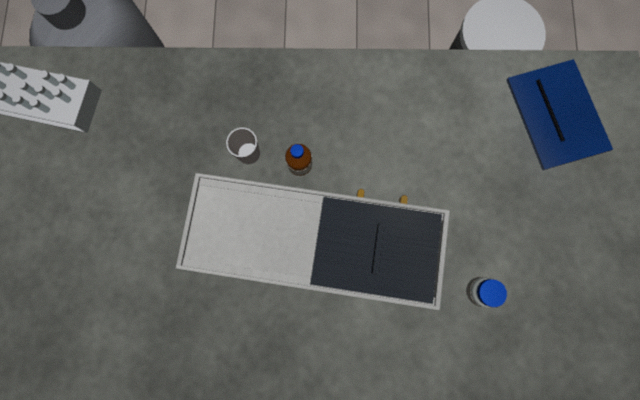

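View pics/side0.png

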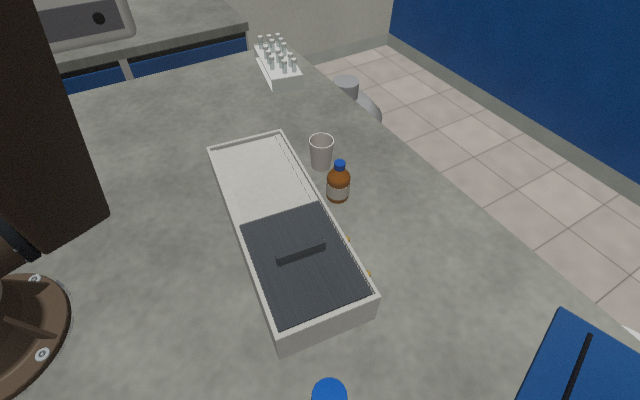

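The top view shows the box turned slightly clockwise: its corners are near (197,175), (448,211), (438,307) and (178,267). The dark cover is on the right with its rib at (376,248), the jar is at (490,293), the bottle at (298,157) and the beaker at (242,143). The side view agrees with this.

```bash
cat > h.py <<'E'
from cell import state,viewer,env,models
import cv2,numpy as np
from scipy.spatial.transform import Rotation as R
def unproj(cam,uv,z):
    c=viewer.get_calibration(cam);K=np.array(c['camera_matrix']);T=np.linalg.inv(np.array(c['world_to_cam']))
    out=[]
    for u,v in uv:
        r=np.linalg.inv(K)@[u,v,1];d=T[:3,:3]@[r[0],-r[1],-r[2]];o=T[:3,3]
        out.append((o+d*(z-o[2])/d[2]))
    return np.array(out)
def delta(target,yaw):
    """tool-axis shift and turn (normalised) from the present pose to a world target"""
    s=state();r=R.from_euler('xyz',s['tcp_rot'])
    sh=r.inv().apply(np.array(target)-s['eef_pos'])/250
    dy=(yaw-s['tcp_rot'][2]+np.pi)%(2*np.pi)-np.pi
    return np.round(sh,3),round(-dy/np.pi,4)
E
python3 - <<'E'
from h import *
P=unproj('top',[(197,175),(448,211),(438,307),(178,267)],83)
print(P.round(0),np.linalg.norm(P[0]-P[1]),np.linalg.norm(P[1]-P[2]))
v=(P[0]-P[1])+(P[3]-P[2]);th=np.arctan2(-v[0],v[1]);c=P.mean(0)[:2];print('c',c,'th',th)
B=lambda x,y:c+[np.cos(th)*x-np.sin(th)*y,np.sin(th)*x+np.cos(th)*y]
print('rib pred',B(0,-114),'start',B(0,-150),'end',B(0,106))
print(delta([*B(0,-150),150],np.pi/2+th))
E
```

```text
[[ 638.  171.   83.]
 [ 577. -299.   83.]
 [ 405. -275.   83.]
 [ 466.  194.   83.]] 474.2969373280582 173.66834725400713
c [521.71041929 -52.24099701] th -0.1293172441001619
rib pred [ 507.00930787 -165.28911651] start [ 502.36685163 -200.98852267] end [535.37987377  52.87392113]
(array([ 1.5  , -0.939,  0.14 ]), np.float64(-0.3236))
```

arm_command(rows=[[[0.15, -0.094, 0.01], 0], [[0.15, -0.094, 0.01], 0], [[0.15, -0.094, 0.01], 0], [[0.15, -0.094, 0.01], 0], [[0.15, -0.094, 0.01], 0]], claw=0.4)

```text
t: 1.2
eef_pos: [380.7, -383.6, 172.6]
tcp_rot: [3.141, -0.0, 0.424]
ft_force: [0.2, -0.6, 0.4]
opening: 0.636
grip_force: 0.0
```

arm_command(rows=[[[0.15, -0.094, 0.01], 0], [[0.15, -0.094, 0.01], 0], [[0.15, -0.094, 0.01], 0], [[0.15, -0.094, 0.01], 0], [[0.15, -0.094, 0.01], 0]])

```text
t: 1.7
eef_pos: [503.3, -199.2, 160.2]
tcp_rot: [3.141, -0.0, 0.425]
ft_force: [0.3, 0.2, 0.1]
opening: 0.404
grip_force: 0.0
```

arm_command(rows=[[[0, 0, 0], -0.046], [[0, 0, 0], -0.046], [[0, 0, 0], -0.046], [[0, 0, 0], -0.046], [[0, 0, 0], -0.046]])

```text
t: 2.2
eef_pos: [502.5, -200.7, 160.1]
tcp_rot: [3.141, 0.0, 1.153]
ft_force: [-0.4, 0.1, 0.1]
opening: 0.398
grip_force: 0.0
```

arm_command(rows=[[[0, 0, 0], -0.046], [[0, 0, 0], -0.046], [[0, 0, 0], -0.046], [[0, 0, 0], 0], [[0, 0, 0], 0]])

```text
t: 2.7
eef_pos: [502.5, -200.8, 160.1]
tcp_rot: [3.141, 0.0, 1.577]
ft_force: [0.6, -0.0, -0.4]
opening: 0.4
grip_force: 0.0
```

Run:
```python
from h import *
th=-0.129
s=state();print(s['t'],s['eef_pos'].round(1) if hasattr(s['eef_pos'],'round') else s['eef_pos'],s['tcp_rot'],s['opening'])
p,d=viewer.read_camera('wrist');cv2.imwrite('pics/w1.png',p[:,:,::-1])
p,d=viewer.read_camera('top')
for c in('wrist','top'):
    for l in('cover_rib','gas_box'): print(c,l,[(np.round(r['position'],1),round(r['confidence'],2)) for r in models.mark_of(c,l)[:2]])
c=np.array([521.7,-52.2]);B=lambda x,y:c+[np.cos(th)*x-np.sin(th)*y,np.sin(th)*x+np.cos(th)*y]
print(delta([*B(0,-150),91],np.pi/2+th))
```

```text
2.7 [ 502.5 -200.8  160.1] [3.14145089e+00 1.29665261e-04 1.57651362e+00] 0.4003120739669273
wrist cover_rib [(array([ 509.6, -168.7,   90.9]), 0.76)]
wrist gas_box []
top cover_rib [(array([ 508.1, -170.2,   91. ]), 0.9)]
top gas_box [(array([ 5.164e+02, -5.060e+01, -2.000e-01]), 0.76)]
(array([-0.001, -0.   ,  0.276]), np.float64(0.0439))
```

View pics/w1.png

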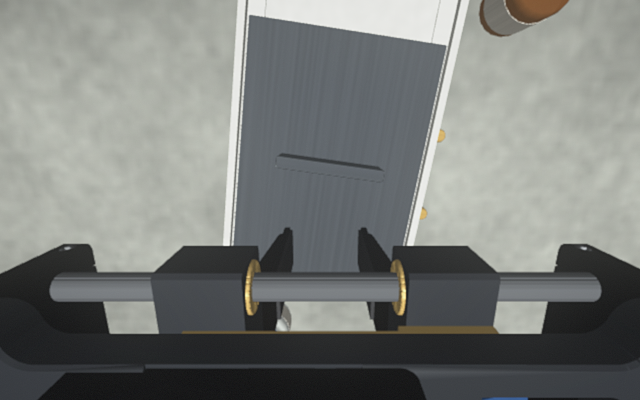

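The wrist view shows the rib around (330,168) ahead of the two fingertips, roughly centred, and the tool is about 0.13 rad over-rotated. I'll correct the yaw, go down behind the rib and push along the track.

arm_command(rows=[[[0, 0, 0.055], 0.044], [[0, 0, 0.055], 0], [[0, 0, 0.055], 0], [[0, 0, 0.055], 0], [[0, 0, 0.055], 0]])

```text
t: 3.5
eef_pos: [502.5, -200.8, 90.8]
tcp_rot: [3.141, 0.0, 1.442]
ft_force: [0.3, -0.8, 0.3]
opening: 0.398
grip_force: 0.0
```

arm_command(rows=[[[0.02, 0, 0], 0], [[0.02, 0, 0], 0], [[0.02, 0, 0], 0], [[0.02, 0, 0], 0], [[0.02, 0, 0], 0]])

```text
t: 4.0
eef_pos: [505.9, -175.5, 91.8]
tcp_rot: [3.141, 0.0, 1.443]
ft_force: [-0.6, 0.8, 0.1]
opening: 0.395
grip_force: 0.0
```

arm_command(rows=[[[0.02, 0, 0], 0], [[0.02, 0, 0], 0], [[0.02, 0, 0], 0], [[0.02, 0, 0], 0], [[0.02, 0, 0], 0]])

```text
t: 4.5
eef_pos: [508.9, -150.8, 91.3]
tcp_rot: [-3.142, 0.0, 1.443]
ft_force: [-0.7, -0.3, -0.6]
opening: 0.399
grip_force: 0.0
```

Run:
```python
from h import *
th=-0.129
p,d=viewer.read_camera('top')
for l in('cover_rib','gas_box'): print(l,[(np.round(r['position'],1),round(r['confidence'],2)) for r in models.mark_of('top',l)[:2]])
c=np.array([521.7,-52.2]);B=lambda x,y:c+[np.cos(th)*x-np.sin(th)*y,np.sin(th)*x+np.cos(th)*y]
print(state()['ft_force'],delta([*B(0,106),91],np.pi/2+th))
```

```text
cover_rib []
gas_box [(array([522. , -49.2,  -2.6]), 0.97)]
[-0.36649217 -0.55142492 -0.46959556] (array([0.822, 0.001, 0.001]), np.float64(0.0004))
```

Run:
```python
from h import *
p,d=viewer.read_camera('wrist');q,d=viewer.read_camera('side')
cv2.imwrite('pics/w2.png',np.hstack([p[:,:,::-1][:, 100:540],q[100:400,180:440,::-1].repeat(1,0)[:400] if 0 else cv2.copyMakeBorder(q[100:400,180:440,::-1],0,100,0,0,0)]))
for c in('wrist','side'): print(c,[(np.round(r['position'],1),round(r['confidence'],2)) for r in models.mark_of(c,'cover_rib')[:2]])
```

```text
wrist [(array([ 509.4, -167.6,   92. ]), 0.66)]
side []
```

View pics/w2.png

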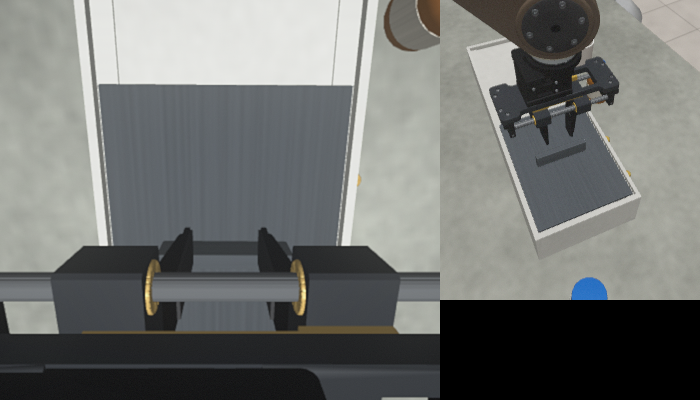

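Run:
```python
from h import *
print(state()['eef_pos'],state()['joints'])
for cam in('side','wrist'):
    c=viewer.get_calibration(cam);K=np.array(c['camera_matrix']);W=np.array(c['world_to_cam']);T=np.linalg.inv(W)
    p,d=viewer.read_camera(cam)
    v,u=np.mgrid[:400,:640];r=np.stack([(u-K[0,2])/K[0,0],-(v-K[1,2])/K[1,1],-np.ones_like(u)],-1)*d[...,None]
    P=r@T[:3,:3].T+T[:3,3]
    tcp=W@[*state()['eef_pos'],1];print(cam,'cam',T[:3,3].round(),'tcp px',K[0,0]*tcp[0]/-tcp[2]+K[0,2],K[1,1]*tcp[1]/tcp[2]+K[1,2])
    m=(d>0)&(abs(P[...,0]-508)<70)&(abs(P[...,1]+155)<60)&(P[...,2]>86)&(P[...,2]<150)
    for lo in range(86,130,4):
        k=m&(P[...,2]>=lo)&(P[...,2]<lo+4)
        if k.sum()>3:print(lo,k.sum(),P[k].min(0).round(),P[k].max(0).round())
```

```text
[ 508.825569   -151.39168821   91.27588688] [-4.13582685e-01  4.79779285e-01  1.88962891e+00 -1.62563228e-04
  7.72078905e-01 -2.85181275e-01]
side cam [ 340. -487.  623.] tcp px 297.6439438731862 244.96652150518605
86 66 [ 461. -179.   86.] [ 549. -161.   90.]
90 63 [ 461. -180.   90.] [ 549. -163.   94.]
94 64 [ 461. -179.   94.] [ 549. -163.   98.]
98 66 [ 461. -180.   98.] [ 549. -166.  102.]
102 104 [ 460. -179.  102.] [ 549. -159.  106.]
106 217 [ 461. -179.  106.] [ 549. -159.  109.]
122 14 [ 484. -167.  123.] [ 529. -145.  126.]
126 17 [ 484. -166.  126.] [ 529. -144.  130.]
wrist cam [518. -82. 292.] tcp px 325.3020482952397 226.410161587742
86 187 [ 463. -171.   86.] [ 550. -159.   90.]
90 181 [ 463. -171.   90.] [ 550. -159.   94.]
94 188 [ 463. -171.   94.] [ 550. -159.   98.]
98 202 [ 463. -171.   98.] [ 550. -159.  102.]
102 224 [ 464. -177.  102.] [ 550. -159.  106.]
106 901 [ 465. -177.  106.] [ 550. -159.  110.]
118 12 [ 490. -159.  120.] [ 533. -139.  122.]
122 91 [ 487. -166.  122.] [ 533. -138.  126.]
126 106 [ 487. -165.  126.] [ 533. -138.  130.]
```

The depth data explains the missing contact. The fingertips are really at z ≈ 121 while the state reports TCP z = 91, so they passed 14 mm above the rib and nothing moved. I'll back off, close the fingers and check whether the 30 mm offset depends on the opening.

arm_command(rows=[[[-0.04, 0, 0], 0], [[-0.04, 0, 0], 0], [[-0.04, 0, 0], 0], [[-0.04, 0, 0], 0], [[-0.04, 0, 0], 0]], claw=0)

```text
t: 5.45
eef_pos: [502.2, -201.9, 91.2]
tcp_rot: [3.142, 0.0, 1.442]
ft_force: [0.6, -0.1, 0.2]
opening: 0.036
grip_force: 0.0
```

arm_command(rows=[[[0, 0, 0], 0], [[0, 0, 0], 0], [[0, 0, 0], 0], [[0, 0, 0], 0], [[0, 0, 0], 0]])

```text
t: 5.95
eef_pos: [502.5, -200.5, 91.3]
tcp_rot: [3.142, 0.0, 1.443]
ft_force: [0.5, -0.4, 0.6]
opening: 0.003
grip_force: 0.0
```

```bash
cat >> h.py <<'E'
def cloud(cam):
    c=viewer.get_calibration(cam);K=np.array(c['camera_matrix']);T=np.linalg.inv(np.array(c['world_to_cam']))
    p,d=viewer.read_camera(cam)
    v,u=np.mgrid[:400,:640];r=np.stack([(u-K[0,2])/K[0,0],-(v-K[1,2])/K[1,1],-np.ones_like(u)],-1)*d[...,None]
    return p,d,r@T[:3,:3].T+T[:3,3]
def tips(cam,zmin,rad=45):
    p,d,P=cloud(cam);e=state()['eef_pos']
    m=(d>0)&(np.hypot(P[...,0]-e[0],P[...,1]-e[1])<rad)
    for lo in range(zmin,zmin+48,4):
        k=m&(P[...,2]>=lo)&(P[...,2]<lo+4)
        if k.sum()>2:print(cam,lo,k.sum(),P[k].min(0).round(),P[k].max(0).round())
E
python3 - <<'E'
from h import *
s=state();print(s['t'],s['eef_pos'],s['opening'])
tips('side',86);tips('wrist',86)
E
```

```text
5.95 [ 502.50121558 -200.47065783   91.33439371] 0.0030377195246424726
side 86 30 [ 471. -178.   86.] [ 541. -169.   90.]
side 90 32 [ 473. -179.   90.] [ 540. -168.   94.]
side 94 34 [ 471. -178.   94.] [ 541. -169.   98.]
side 98 35 [ 471. -178.   98.] [ 540. -169.  102.]
side 102 44 [ 471. -178.  102.] [ 540. -161.  106.]
side 106 76 [ 472. -179.  106.] [ 538. -161.  109.]
side 122 9 [ 496. -213.  123.] [ 504. -211.  126.]
side 126 7 [ 496. -213.  127.] [ 506. -211.  130.]
side 130 15 [ 494. -213.  131.] [ 506. -191.  134.]
wrist 86 90 [ 481. -168.   86.] [ 533. -161.   90.]
wrist 90 82 [ 481. -168.   90.] [ 534. -161.   94.]
wrist 94 97 [ 481. -169.   94.] [ 534. -161.   98.]
wrist 98 89 [ 481. -169.   98.] [ 534. -161.  102.]
wrist 102 162 [ 476. -178.  102.] [ 534. -161.  106.]
wrist 106 1634 [ 471. -179.  106.] [ 541. -161.  109.]
wrist 118 7 [ 501. -193.  121.] [ 507. -191.  122.]
wrist 122 38 [ 500. -193.  122.] [ 508. -190.  126.]
wrist 126 37 [ 500. -193.  126.] [ 508. -190.  130.]
wrist 130 62 [ 497. -193.  130.] [ 511. -190.  134.]
```

The offset doesn't depend on the opening. I'll check whether the whole gripper sits 30 mm high or the fingers are just shorter, because that decides body clearance.

Run:
```python
from h import *
p,d,P=cloud('side');e=state()['eef_pos'];y=state()['tcp_rot'][2]
D=P-e; a=D[...,0]*np.cos(y)+D[...,1]*np.sin(y); b=D[...,0]*np.sin(y)-D[...,1]*np.cos(y)
m=(d>0)&(abs(a)<60)&(abs(b)<110)&(P[...,2]>112)
for lo in range(112,260,8):
    k=m&(P[...,2]>=lo)&(P[...,2]<lo+8)
    if k.sum()>2:print(lo,k.sum(),'x',a[k].min().round(),a[k].max().round(),'y',b[k].min().round(),b[k].max().round())
```

```text
120 13 x -13.0 -9.0 y -5.0 3.0
128 28 x -13.0 8.0 y -8.0 6.0
136 34 x -13.0 6.0 y -9.0 7.0
144 33 x -13.0 -1.0 y -10.0 8.0
152 39 x -13.0 -7.0 y -11.0 10.0
160 32 x -13.0 -10.0 y -10.0 9.0
168 4 x -13.0 -12.0 y 7.0 9.0
192 5 x -28.0 -1.0 y -25.0 74.0
200 129 x -37.0 27.0 y -83.0 80.0
208 483 x -36.0 29.0 y -82.0 81.0
216 628 x -37.0 28.0 y -86.0 87.0
224 121 x -36.0 19.0 y -90.0 88.0
232 616 x -36.0 32.0 y -91.0 90.0
240 2260 x -36.0 34.0 y -90.0 89.0
248 341 x -26.0 23.0 y -51.0 17.0
256 205 x -25.0 20.0 y -51.0 17.0
```

The whole gripper is 30 mm higher than reported, with its body bottom at about 199, so reported z = true z − 30. I'll reopen part way, descend with that correction and confirm by depth.

arm_command(rows=[[[0, 0, 0.028], 0], [[0, 0, 0.028], 0], [[0, 0, 0.028], 0], [[0, 0, 0.028], 0], [[0, 0, 0], 0]], claw=0.4)

```text
t: 6.6
eef_pos: [501.9, -200.6, 62.1]
tcp_rot: [-3.14, -0.001, 1.443]
ft_force: [0.1, 1.0, 0.4]
opening: 0.363
grip_force: 0.0
```

Run:
```python
from h import *
s=state();print(s['t'],s['eef_pos'],s['opening'],s['ft_force'])
tips('side',84,30)
```

```text
6.6 [ 501.92760195 -200.56228341   62.07606743] 0.36260198674727134 [0.06373777 0.96668207 0.3561784 ]
side 84 4 [ 512. -176.   84.] [ 518. -175.   88.]
side 92 14 [ 479. -216.   93.] [ 520. -196.   96.]
side 96 13 [ 479. -215.   96.] [ 522. -196.  100.]
side 100 10 [ 478. -216.  100.] [ 519. -196.  104.]
side 104 30 [ 476. -216.  104.] [ 523. -173.  108.]
side 108 17 [ 476. -216.  108.] [ 523. -196.  112.]
side 112 20 [ 475. -215.  112.] [ 523. -200.  116.]
side 116 20 [ 475. -216.  116.] [ 525. -195.  120.]
side 120 20 [ 475. -216.  120.] [ 524. -200.  124.]
side 124 24 [ 474. -216.  124.] [ 524. -199.  127.]
side 128 20 [ 474. -216.  128.] [ 526. -203.  132.]
```

Tips are now at about z = 92, 11 mm above the cover and below the rib top. I'll push and watch for contact.

arm_command(rows=[[[0.02, 0, 0.004], 0], [[0.02, 0, 0], 0], [[0.02, 0, 0], 0], [[0.02, 0, 0], 0], [[0.02, 0, 0], 0]])

```text
t: 7.15
eef_pos: [505.9, -175.8, 62.5]
tcp_rot: [3.141, 0.001, 1.443]
ft_force: [0.4, -3.1, 1.2]
opening: 0.401
grip_force: 1.6
```

arm_command(rows=[[[0.03, 0, 0], 0], [[0.03, 0, 0], 0], [[0.03, 0, 0], 0], [[0.03, 0, 0], 0], [[0.03, 0, 0], 0]])

```text
t: 7.65
eef_pos: [510.7, -138.3, 62.5]
tcp_rot: [3.141, 0.0, 1.443]
ft_force: [-1.0, -5.1, 4.1]
opening: 0.403
grip_force: 2.6
```

Run:
```python
from h import *
s=state();print(s['t'],s['eef_pos'],s['ft_force'])
p,d=viewer.read_camera('wrist')
print([(np.round(r['position'],1),round(r['confidence'],2)) for r in models.mark_of('wrist','cover_rib')[:2]])
th=-0.129;c=np.array([521.7,-52.2]);B=lambda x,y:c+[np.cos(th)*x-np.sin(th)*y,np.sin(th)*x+np.cos(th)*y]
print(delta([*B(0,106),61],np.pi/2+th))
```

```text
7.65 [ 510.66755481 -138.33623786   62.48126433] [-1.04611862 -5.09980541  4.12381153]
[(array([ 514.7, -121.9,   94.1]), 0.57)]
(array([0.768, 0.002, 0.005]), np.float64(0.0005))
```

arm_command(rows=[[[0.035, 0, 0], 0], [[0.035, 0, 0], 0], [[0.035, 0, 0], 0], [[0.035, 0, 0], 0], [[0.035, 0, 0], 0]])

```text
t: 8.25
eef_pos: [515.9, -94.5, 62.2]
tcp_rot: [-3.141, -0.0, 1.443]
ft_force: [0.0, -1.7, -0.7]
opening: 0.404
grip_force: 1.2
```

arm_command(rows=[[[0.035, 0, 0], 0], [[0.035, 0, 0], 0], [[0.035, 0, 0], 0], [[0.035, 0, 0], 0], [[0.035, 0, 0], 0]])

```text
t: 8.75
eef_pos: [521.6, -51.3, 62.2]
tcp_rot: [-3.141, 0.0, 1.443]
ft_force: [-1.3, -1.4, -1.3]
opening: 0.399
grip_force: 0.9
```

arm_command(rows=[[[0.035, 0, 0], 0], [[0.035, 0, 0], 0], [[0.035, 0, 0], 0], [[0.035, 0, 0], 0], [[0.035, 0, 0], 0]])

```text
t: 9.25
eef_pos: [527.3, -7.9, 62.3]
tcp_rot: [-3.142, 0.0, 1.443]
ft_force: [-0.0, -2.8, -1.4]
opening: 0.407
grip_force: 0.9
```

arm_command(rows=[[[0.03, 0, 0], 0], [[0.03, 0, 0], 0], [[0.03, 0, 0], 0], [[0.02, 0, 0], 0], [[0.02, 0, 0], 0]])

```text
t: 9.75
eef_pos: [531.4, 24.0, 62.3]
tcp_rot: [3.142, 0.0, 1.443]
ft_force: [-0.8, -1.8, -0.3]
opening: 0.401
grip_force: 1.0
```

Run:
```python
from h import *
s=state();print(s['t'],s['eef_pos'],s['ft_force'])
p,d=viewer.read_camera('wrist')
print([(np.round(r['position'],1),round(r['confidence'],2)) for r in models.mark_of('wrist','cover_rib')[:2]])
th=-0.129;c=np.array([521.7,-52.2]);B=lambda x,y:c+[np.cos(th)*x-np.sin(th)*y,np.sin(th)*x+np.cos(th)*y]
print(delta([*B(0,106),61],np.pi/2+th))
```

```text
9.75 [531.40677762  23.997856    62.26016567] [-0.75022512 -1.82627066 -0.34907163]
[(array([533.1,  40.5,  91.8]), 0.84)]
(array([0.116, 0.001, 0.005]), np.float64(0.0004))
```

arm_command(rows=[[[0.016, 0, 0], 0], [[0.016, 0, 0], 0], [[0.016, 0, 0], 0], [[0.016, 0, 0], 0], [[0.016, 0, 0], 0]])

```text
t: 10.35
eef_pos: [534.0, 43.7, 62.3]
tcp_rot: [3.141, 0.0, 1.443]
ft_force: [-0.5, -3.9, 0.7]
opening: 0.399
grip_force: 1.7
```

arm_command(rows=[[[0.006, 0, 0], 0], [[0.006, 0, 0], 0], [[0.006, 0, 0], 0], [[0.006, 0, 0], 0], [[0.006, 0, 0], 0]])

```text
t: 10.85
eef_pos: [534.9, 50.9, 62.3]
tcp_rot: [3.141, 0.0, 1.443]
ft_force: [-0.3, -4.1, 2.4]
opening: 0.4
grip_force: 2.1
```

arm_command(rows=[[[0.004, 0, 0], 0], [[0.004, 0, 0], 0], [[0.004, 0, 0], 0], [[0.004, 0, 0], 0], [[0, 0, 0], 0]])

```text
t: 11.35
eef_pos: [534.4, 51.9, 62.4]
tcp_rot: [-3.14, 0.004, 1.443]
ft_force: [-6.2, -30.3, 7.1]
opening: 0.399
grip_force: 15.3
```

The force jumped to 30 N at the expected place, so the cover is at its end stop. I'll back off, lift and look into the opening.

arm_command(rows=[[[-0.02, 0, 0], 0], [[-0.03, 0, 0], 0], [[-0.02, 0, -0.08], 0], [[-0.06, 0, -0.12], 0], [[-0.1, 0, -0.1], 0]], claw=0)

```text
t: 11.85
eef_pos: [528.0, -1.7, 138.2]
tcp_rot: [-3.142, -0.001, 1.444]
ft_force: [0.5, -0.3, 0.4]
opening: 0.043
grip_force: 0.0
```

arm_command(rows=[[[-0.15, 0, 0], 0], [[-0.15, 0, 0], 0], [[-0.15, 0, 0], 0], [[-0.15, 0, 0], 0], [[-0.15, 0, 0], 0]])

```text
t: 12.35
eef_pos: [503.7, -189.4, 137.2]
tcp_rot: [3.141, -0.0, 1.443]
ft_force: [0.2, 0.3, -0.1]
opening: 0.003
grip_force: 0.0
```

arm_command(rows=[[[-0.15, 0, 0], 0], [[0, 0, 0], 0], [[0, 0, 0], 0], [[0, 0, 0], 0], [[0, 0, 0], 0]])

```text
t: 12.85
eef_pos: [499.4, -224.2, 137.3]
tcp_rot: [-3.142, -0.0, 1.444]
ft_force: [-1.0, -0.3, 0.4]
opening: 0.004
grip_force: 0.0
```

Run:
```python
from h import *
s=state();print(s['t'],s['eef_pos'])
p,d=viewer.read_camera('wrist');q,_=viewer.read_camera('top')
cv2.imwrite('pics/w3.png',p[:,:,::-1]);cv2.imwrite('pics/t3.png',cv2.resize(q[150:330,160:480,::-1],None,fx=2,fy=2))
th=-0.129;c=np.array([521.7,-52.2]);M=np.array([[np.cos(th),np.sin(th)],[-np.sin(th),np.cos(th)]])
for cam in('wrist','top'):
  for l in('gas_box','opening','cover_rib','disc_pivot','disc_end','plain_end'):
    print(cam,l,[(np.round(r['position'],1).tolist(),(M@(r['position'][:2]-c)).round(1).tolist(),round(r['confidence'],2)) for r in models.mark_of(cam,l)[:2]])
```

```text
12.85 [ 499.44853112 -224.21560836  137.28715502]
wrist gas_box [([520.8, -52.3, 2.5], [-0.9, -0.2], 0.62)]
wrist opening [([507.0, -171.0, 76.5], [0.7, -119.7], 0.59)]
wrist cover_rib []
wrist disc_pivot [([542.0, -136.2, 51.3], [30.9, -80.7], 0.55)]
wrist disc_end [([497.6, -121.4, 54.9], [-15.0, -71.7], 0.58)]
wrist plain_end [([485.7, -209.8, 53.0], [-15.4, -160.9], 0.59)]
top gas_box [([519.1, -47.5, -2.0], [-3.2, 4.3], 0.76)]
top opening [([501.9, -172.5, 74.2], [-4.2, -121.8], 0.72), ([518.4, -50.4, 0.3], [-3.5, 1.4], 0.45)]
top cover_rib [([535.3, 66.1, 93.7], [-1.7, 119.1], 0.81)]
top disc_pivot [([538.3, -134.0, 50.1], [27.0, -79.0], 0.74)]
top disc_end [([492.1, -124.7, 49.6], [-20.0, -75.7], 0.71)]
top plain_end [([506.1, -173.8, 73.5], [0.2, -122.6], 0.5)]
```

View pics/w3.png

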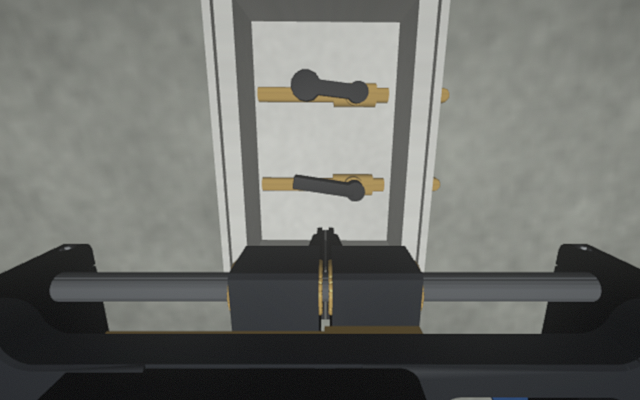

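View pics/t3.png

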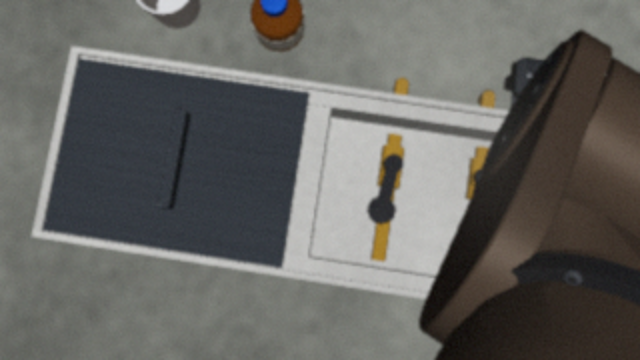

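The wrist view shows the disc handle at the far valve, with its disc at (305,85) and pivot at (358,92). The plain handle is the near one, with its end at (297,182) and pivot at (355,190). The top view shows the cover hard against the far end, with the rib at box y ≈ 119. In box coordinates the disc pivot is about (30, −79) and the angle about 0.15. I'll lower the closed fingers between the two handles.

arm_command(rows=[[[0.11, -0.024, 0], 0], [[0.112, -0.024, 0], 0], [[0, 0, 0.14], 0], [[0, 0, 0.14], 0], [[0, 0, 0.13], 0]])

```text
t: 14.05
eef_pos: [494.5, -168.6, 33.8]
tcp_rot: [3.141, 0.0, 1.443]
ft_force: [-0.0, -0.5, -0.6]
opening: 0.005
grip_force: 0.0
```

Run:
```python
from h import *
s=state();th=-0.129;c=np.array([521.7,-52.2]);M=np.array([[np.cos(th),np.sin(th)],[-np.sin(th),np.cos(th)]])
e=s['eef_pos'];print(s['t'],e,M@(e[:2]-c),s['ft_force'])
p,d,P=cloud('wrist');cv2.imwrite('pics/w4.png',p[:,:,::-1])
Q=(P[...,:2]-c)@M.T
# handle-height points in box frame
for n,lo,hi in(('low',40,63),('tip',64,80)):
    k=(d>0)&(abs(Q[...,0])<68)&(Q[...,1]>-228)&(Q[...,1]<-16)&(P[...,2]>lo)&(P[...,2]<hi)
    lab,st=cv2.connectedComponentsWithStats(k.astype(np.uint8))[1:3]
    for i in range(1,len(st)):
        if st[i,4]>15:
            j=lab==i;print(n,st[i],'px',np.median(P[j][:,2]).round(1),P[j][:,2].min().round(1),'box',Q[j].min(0).round(1),Q[j].max(0).round(1))
for l in('disc_pivot','disc_end'):
    print(l,[((M@(r['position'][:2]-c)).round(1).tolist(),round(r['confidence'],2)) for r in models.mark_of('wrist',l)[:2]])
```

```text
14.05 [ 494.54985107 -168.57966992   33.84487715] [ -11.95318565 -118.90533844] [-0.04857382 -0.4759845  -0.58586736]
low [ 295  143  116   49 3452] px 58.6 43.4 box [-29.3 -88.8] [ 36.7 -61.9]
tip [312 228  28  13 202] px 74.1 64.4 box [ -19.2 -111.1] [  -4.6 -108.3]
disc_pivot [([30.3, -80.2], 0.87), ([-4.8, -2.7], 0.35)]
disc_end [([-17.4, -71.0], 0.83)]
```

View pics/w4.png

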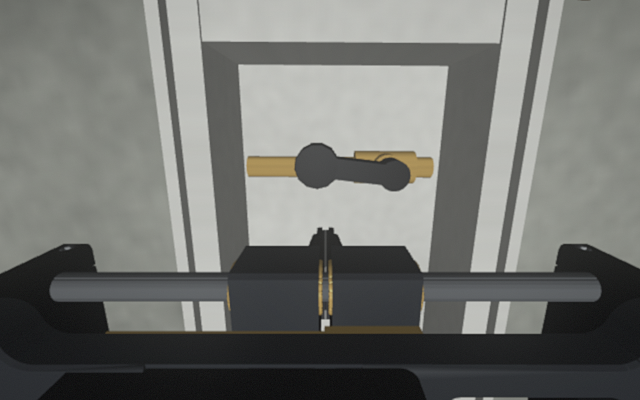

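The wrist view shows the disc at (317,165), the pivot at (395,175) and the fingertips at (325,235), clear behind the handle. Tip depth confirms a true z of about 64. Next I descend to handle height and push along the arc.

arm_command(rows=[[[0, 0, 0.025], 0], [[0, 0, 0.025], 0], [[0, 0, 0.025], 0], [[0, 0, 0], 0], [[0, 0, 0], 0]])

```text
t: 14.7
eef_pos: [494.5, -168.8, 16.2]
tcp_rot: [3.141, 0.0, 1.443]
ft_force: [0.2, 0.4, -1.7]
opening: 0.007
grip_force: 0.0
```

arm_command(rows=[[[0.025, -0.003, 0], 0], [[0.025, -0.003, 0], 0], [[0.026, -0.003, 0], 0], [[0.026, -0.004, 0], 0], [[0.026, -0.004, 0], 0]])

```text
t: 15.2
eef_pos: [495.0, -136.2, 16.2]
tcp_rot: [3.14, 0.001, 1.443]
ft_force: [2.9, -2.9, -0.3]
opening: 0.003
grip_force: 1.7
```

```bash
cat >> h.py <<'E'
th=-0.129;c0=np.array([521.7,-52.2]);M=np.array([[np.cos(th),np.sin(th)],[-np.sin(th),np.cos(th)]])
def look(*ls):
    s=state();e=s['eef_pos'];print(s['t'],'tcp box',(M@(e[:2]-c0)).round(1),e[2].round(1),s['ft_force'].round(1))
    for cam in('wrist','top'):
        viewer.read_camera(cam)
        for l in ls: print(cam,l,[((M@(r['position'][:2]-c0)).round(1).tolist(),round(r['confidence'],2)) for r in models.mark_of(cam,l)[:2]])
E
python3 -c "
from h import *
look('disc_pivot','disc_end')"
```

```text
15.2 tcp box [-15.7 -86.8] 16.2 [ 2.9 -2.9 -0.3]
wrist disc_pivot [([27.4, -78.6], 0.64)]
wrist disc_end [([-16.1, -61.8], 0.61)]
top disc_pivot []
top disc_end []
```

arm_command(rows=[[[0.018, 0, 0], 0], [[0.018, 0, 0], 0], [[0.016, 0.001, 0], 0], [[0.014, 0.002, 0], 0], [[0.012, 0.003, 0], 0]])

```text
t: 16.0
eef_pos: [498.2, -117.0, 16.0]
tcp_rot: [-3.141, 0.0, 1.443]
ft_force: [0.1, -3.5, 0.4]
opening: 0.005
grip_force: 1.3
```

arm_command(rows=[[[0.015, 0.007, 0], 0], [[0.014, 0.008, 0], 0], [[0.013, 0.008, 0], 0], [[0.012, 0.009, 0], 0], [[0.012, 0.01, 0], 0]])

```text
t: 16.5
eef_pos: [510.8, -101.9, 15.9]
tcp_rot: [-3.141, -0.0, 1.443]
ft_force: [-2.0, -2.3, 0.5]
opening: 0.006
grip_force: 1.0
```

```bash
python3 -c "
from h import *
look('disc_pivot','disc_end')"
```

```text
16.5 tcp box [ -4.4 -50.7] 15.9 [-2.  -2.3  0.5]
wrist disc_pivot []
wrist disc_end [([11.4, -32.3], 0.57)]
top disc_pivot []
top disc_end []
```

arm_command(rows=[[[0.012, 0.012, 0], 0], [[0.01, 0.012, 0], 0], [[0.01, 0.012, 0], 0], [[0.006, 0.013, 0], 0], [[0.004, 0.013, 0], 0]])

```text
t: 17.3
eef_pos: [525.2, -93.6, 15.6]
tcp_rot: [-3.136, 0.0, 1.444]
ft_force: [-21.0, -10.8, 7.2]
opening: 0.009
grip_force: 10.3
```

arm_command(rows=[[[0, 0.006, 0], 0], [[0, 0.006, 0], 0], [[0, 0.004, 0], 0], [[0, 0.004, 0], 0], [[0, 0, 0], 0]])

```text
t: 17.8
eef_pos: [525.5, -93.7, 15.2]
tcp_rot: [-3.126, -0.001, 1.444]
ft_force: [-31.9, -7.7, 15.5]
opening: 0.001
grip_force: 16.0
```

```bash
python3 -c "
from h import *
look('disc_pivot','disc_end')"
```

```text
17.8 tcp box [  9.1 -40.7] 15.2 [-31.9  -7.7  15.5]
wrist disc_pivot []
wrist disc_end [([27.0, -30.5], 0.85)]
top disc_pivot []
top disc_end []
```

The handle is at its stop (about 32 N). I'll back off sideways, lift clear and check.

arm_command(rows=[[[0, -0.03, 0], 0], [[-0.02, -0.05, 0], 0], [[0, 0, -0.06], 0], [[0, 0, -0.15], 0], [[0, 0, -0.15], 0]])

```text
t: 18.6
eef_pos: [512.1, -96.7, 106.8]
tcp_rot: [-3.141, -0.0, 1.443]
ft_force: [0.6, -0.3, -0.2]
opening: 0.004
grip_force: 0.0
```

arm_command(rows=[[[-0.15, 0, -0.1], 0], [[-0.15, 0, -0.05], 0], [[-0.15, 0, 0], 0], [[-0.15, 0, 0], 0], [[0, 0, 0], 0]])

```text
t: 19.1
eef_pos: [493.0, -249.3, 143.7]
tcp_rot: [3.14, 0.001, 1.439]
ft_force: [-0.2, -0.5, 0.3]
opening: 0.006
grip_force: 0.0
```

Run:
```python
from h import *
look('disc_pivot','disc_end','plain_end','cover_rib','reagent_bottle_mid','beaker_mid','jar_mid')
p,_=viewer.read_camera('wrist');q,_=viewer.read_camera('top')
cv2.imwrite('pics/w5.png',p[:,:,::-1]);cv2.imwrite('pics/t5.png',q[:,:,::-1])
```

```text
19.1 tcp box [  -3.1 -199.2] 143.7 [-0.2 -0.5  0.3]
wrist disc_pivot [([26.6, -81.3], 0.64)]
wrist disc_end [([25.7, -32.1], 0.57)]
wrist plain_end [([-17.9, -158.5], 0.96)]
wrist cover_rib []
wrist reagent_bottle_mid []
wrist beaker_mid []
wrist jar_mid []
top disc_pivot [([28.3, -80.1], 0.78)]
top disc_end [([26.3, -37.2], 0.66)]
top plain_end [([-19.7, -160.1], 0.79), ([162.7, 166.3], 0.56)]
top cover_rib [([-1.4, 119.1], 0.59)]
top reagent_bottle_mid [([156.6, 55.4], 0.77), ([162.2, 167.3], 0.69)]
top beaker_mid [([158.1, 164.0], 0.85), ([0.3, -119.8], 0.56)]
top jar_mid []
```

View pics/w5.png

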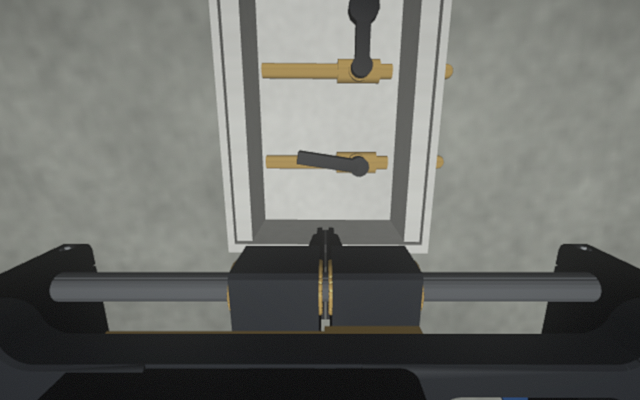

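View pics/t5.png

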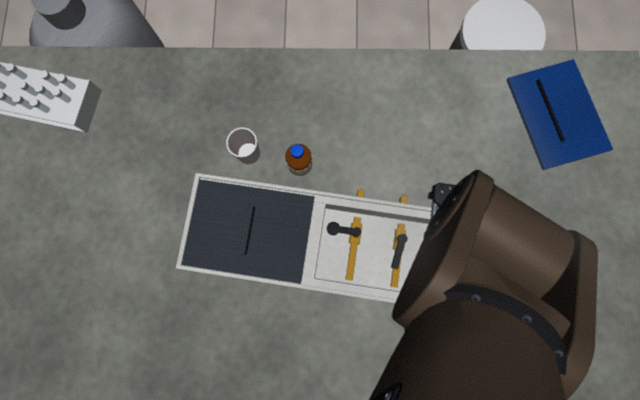

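Wrist and top views: the disc handle points to box +y, with its disc at (363,10) and pivot at (361,68) in the wrist view, crosswise to the pipe. The plain handle is unchanged, the cover is at the far end, and the bottle and beaker are where they were.

```bash
python3 -c "
from cell import env
print(env.job_done())"
```

```text
the job is handed in; nothing more can be done
None
```

The job is handed in at about 20 s: the cover is at its end stop with the opening uncovered, the disc handle is shut against its stop, and the plain handle, bottle and beaker are unmoved in the last pictures; the jar was hidden in that last view, but the arm never went down near it.

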